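Count to the third gap and push the square block home

ROBOT

A 6-joint arm with a two-finger parallel gripper is mounted at the origin on the work surface. World frame = base frame: x ahead of the robot, y to its left, z up, the work surface at z = 0. Lengths are in m, angles in rad, forces in N, time in s.
With the tool pointing down it reaches from about 0.35 to 0.775 m from the base axis. Payload 7.3 kg.
Tool frame: the origin (TCP) lies where the fingers leave the gripper's body, on its centre line; the fingertips stand 66 mm ahead of it and the grasp point (between the pads) lies 47 mm ahead of it (robot.tips_ahead is the distance from the TCP to the fingertips, in m); z points along the fingers, y is the line along which they close (so a half turn about z gives the same grasp; the last joint's range is limited). The gripper opens to 92 mm and grips with 3 to 60 N. Pads are 19 mm wide; open, the fingers measure 130 mm over their backs; the gripper's body (75 mm by 190 mm) begins 47 mm behind the grasp point.
Start: joints at [-1.247, 0.342, 1.524, -0, 1.275, -0.146], TCP at [0.238, -0.468, 0.292] pointing down, gripper open.
Joint ranges: [-2.53, 2.53], [-0.77, 2.02], [0.04, 2.7], [-1, 4.14], [0.28, 2.66], [-3.11, 3.11]. Speed limits (rad/s): [2.57, 2.57, 3.14, 3.14, 3.14, 3.14].

INTERFACE

Orientations are given as [roll, pitch, yaw] about the fixed x, y, z axes, in that order (R = Rz(yaw) Ry(pitch) Rx(roll)).
In Python, from cell import robot gives the robot as it stands.
- The arm moves only by the shell command python3 -m inch 'ROWS' [FORCE]. ROWS is a JSON object of lists of equal length, an entry for each row: "travel": the shift along the tool's x, y, z in mm, a list of three; "turn": the turn about the tool's z in units of 5 degrees (1.0 is 5 degrees); "claw": the closure, from -1 (fully open) to 1 (shut). A call has 1 to 12 rows; each row is the pose to reach, as a shift and turn from the pose commanded when the call began, along the tool's axes at that moment; what a row does not reach only later rows make up. A row lasts 1/10 s, in which the tool goes at most 50 mm and 8.59 degrees, less where a joint would pass 70% of its speed; a pose out of reach is approached as far as the arm can. A call with a gripper value outside its range is refused whole. The fingers move at their own pace and stop on an object; FORCE is the grip in N (left out, the last holds). Time passes only in rows, so rows that repeat a pose let the fingers close. It gives the time, the measured TCP pose, the force, the opening and the grip force at its end, in the units of the state.
- robot.observe(): the state, without advancing time (a new reading comes with each control period).
- robot.read_camera(name): name is "scene" or "top" or "wrist"; returns a dict with "pixels" (420x560x3 uint8, red, green, blue), "fx", "fy", "cx", "cy" (pixels), "k1" (the pictures are not rectified: a ray, as slopes to the right and down, at radius r is drawn at 1 + k1 r^2 times it, then the intrinsics apply), "cam_to_world" (4x4, takes a point from camera to world coordinates). Camera axes: x right, y down, z forward; pixel columns grow to the right and rows downward; lengths in m; the calibration is good to about 2 mm. A picture is of the moment at which its call begins. There is no depth.
- robot.hand_in(): hands the job in; it is judged then, once.
The state is a dict: "time": time; "qpos": joint angles; "qvel": joint speeds; "joint_efforts": joint torques, N m; "tool_pos": TCP position; "tool_rot": TCP orientation; "contact_force": force on the tool from outside, world axes, zero at the start; "torque": the same for the moment, N m; "opening": finger opening in m; "grip_force": force on a finger pad.
Only numpy, scipy, OpenCV 4.12 (cv2) and the standard library are available. Lean on these libraries where they do the work, as an engineer would, in place of code of your own. Each camera call takes 0.05 s, during which the arm holds its last target. There are 200 camera calls.

TASK

Count the gaps of the bamboo divider rack with your closed fingertips: run them along the top of its back rail without leaving it, from behind the gap nearest the light-up sorting box to behind the third gap from that box. Then, without lifting it, push the frosted square block over the shelf into that third gap until it sits squared up and fully home against the back rail. Leave the other shapes, the cup and the wooden ring where they are.

Things in the scene. Friction and masses are not known exactly. Their poses are not given: they have to be found in the camera images.
- rack: Fixed bamboo rack, origin at shelf height, x into the gaps, y along the rail. Five bars 10 mm thick, 32 mm high at y = -126, -63, 0, 63, 126 mm leave four gaps 53 mm wide (centres y = -94.5, -31.5, 31.5, 94.5), floored by the shelf, open on top and at the front (-x, robot side). Bars' rounded noses reach x = -29 mm; gaps end at x = 22 mm. Outer gaps hold a shape each, inner ones are empty
- rail: The rack's back rail: rigid, fixed, smooth bamboo bar, 14 mm thick (x = 22 to 36 mm in the rack frame), 262 mm long along y (centred on y = 0), flat top 45 mm above the shelf, higher than the bars. Origin and axes are the rack's
- block: Loose frosted acrylic square block, 45 x 45 mm, 25 mm high, about 60 g, flat on the shelf in front of the rack near one end, turned by up to 0.3 rad from the rack. Origin at the centre of its underside, x and y along its sides. Slides freely; fully home its centre is at x = -0.5 mm in the rack frame, its front about flush with the bars
- lightbox: Fixed light-up sorting box, 140 x 130 mm, 110 mm high: bamboo sides, pale glowing top with dark shape cut-outs, round black rocker switch in front. It stands just off one end of the rack, either one, 260 mm along the rail and 65 mm back from the rack origin; a stack of picture books, 48 mm high, stands off the other end. Origin at the centre of its underside
- triangle: Loose violet acrylic triangle, 52 mm sides, 25 mm high, lying in front of the rack near the end opposite to the block. Origin under its middle. To be left alone
- amber: Loose amber acrylic cylinder, 42 mm across, 28 mm high, standing in one of the outer gaps. Origin at the centre of its underside. To be left alone
- halfround: Loose green acrylic half-circle, 48 x 24 mm, 25 mm high, in the other outer gap. Origin under its middle. To be left alone
- cup: Loose white plastic cup, 68 mm across, 60 mm high, to the left of the work. Origin at the centre of its underside. To be left alone
- ring: Loose wooden ring, 72 mm across, 22 mm high, lying to the right of the work. Origin at the centre of its underside. To be left alone
Not all that is in view belongs to the job. Leave any green, turquoise or yellow look-alike of the block alone.

How it is judged:
On the way, in this order (a step that is already met when the one before it is completed fails the run):
1. the closed fingertips touch the rail behind the first gap, counted from the light-up box (contact force between the fingers and rail above 0.3 N and ((y of lightbox in the frame of rack above 0 m and y of the grasp point in the frame of rack between 0.0775 and 0.1115 m) or (y of lightbox in the frame of rack below 0 m and y of the grasp point in the frame of rack between -0.1115 and -0.0775 m))), for 0.04 s.
2. still on the rail, they pass the bar between the first and second gap (contact force between the fingers and rail above 0.3 N and ((y of lightbox in the frame of rack above 0 m and y of the grasp point in the frame of rack between 0.053 and 0.073 m) or (y of lightbox in the frame of rack below 0 m and y of the grasp point in the frame of rack between -0.073 and -0.053 m))), for 0.04 s.
3. on the rail behind the second gap (contact force between the fingers and rail above 0.3 N and ((y of lightbox in the frame of rack above 0 m and y of the grasp point in the frame of rack between 0.0165 and 0.0465 m) or (y of lightbox in the frame of rack below 0 m and y of the grasp point in the frame of rack between -0.0465 and -0.0165 m))), for 0.04 s.
4. still on the rail, they pass the bar between the second and third gap (contact force between the fingers and rail above 0.3 N and ((y of lightbox in the frame of rack above 0 m and y of the grasp point in the frame of rack between -0.01 and 0.01 m) or (y of lightbox in the frame of rack below 0 m and y of the grasp point in the frame of rack between -0.01 and 0.01 m))), for 0.04 s.
5. on the rail behind the third gap (contact force between the fingers and rail above 0.3 N and ((y of lightbox in the frame of rack above 0 m and y of the grasp point in the frame of rack between -0.0485 and -0.0145 m) or (y of lightbox in the frame of rack below 0 m and y of the grasp point in the frame of rack between 0.0145 and 0.0485 m))), for 0.04 s.
6. the square block is fully home in the third gap (((y of lightbox in the frame of rack above 0 m and y of block in the frame of rack between -0.0395 and -0.0235 m) or (y of lightbox in the frame of rack below 0 m and y of block in the frame of rack between 0.0235 and 0.0395 m)) and x of block in the frame of rack between -0.0055 and 0.006 m and (angle between the x axis of block and the x axis of rack, either way round below 0.12 rad or angle between the y axis of block and the x axis of rack, either way round below 0.12 rad) and angle between block's own z axis and vertical below 0.1 rad and height (world z) of block below 0.005 m), for 0.2 s.
At the end, for the whole second after the job is handed in: The square block lies flat in the third gap from the light-up box, at rest, its centre within 5 mm of fully home against the rail and squared within 0.12 rad; the other loose things are within 12 mm of where they began (all of step 6 and linear speed of block below 0.01 m/s and distance of each of triangle, amber, halfround, cup, ring from where it was at the start of the episode below 0.012 m); the robot touches nothing.
It fails at once if the square block is lifted off the shelf or tipped over (height (world z) of block above 0.01 m or angle between block's own z axis and vertical above 0.4 rad).
It fails at once if another shape, the cup or the wooden ring is moved by more than 12 mm (distance of any of triangle, amber, halfround, cup, ring from where it was at the start of the episode above 0.012 m).
It also fails if it takes over 64 s, if anything falls off the work surface, if the arm or the gripper's body presses on something with over 40 N, if the wrist force passes 120 N, or if a joint passes its speed limit or range.

## Working session

There is one attempt and no reset: what is moved stays moved. The work goes in short steps, Python scripts to look and compute and a shell command to move; the robot and the scene stay as the last step left them, time stands still between calls to the robot, and variables do not carry over. Pictures are saved under pics/ and viewed, at most 13 in all, crops included, and the job is handed in when it is done.

```bash
ls; mkdir -p pics; cat > h.py <<'E'
import numpy as np, cv2
from cell import robot
def snap(n,f):
    c=robot.read_camera(n); np.save(f'pics/{f}.npy',c,allow_pickle=True)
    cv2.imwrite(f'pics/{f}.png',c['pixels'][:,:,::-1]); return c
def load(f): return np.load(f'pics/{f}.npy',allow_pickle=True).item()
def K(c): return np.array([[c['fx'],0,c['cx']],[0,c['fy'],c['cy']],[0,0,1.]]),np.array([c['k1'],0,0,0.])
def ray(c,uv,z):
    k,d=K(c); p=cv2.undistortPoints(np.array(uv,float).reshape(-1,1,2),k,d).reshape(-1,2)
    T=np.array(c['cam_to_world']); r=np.c_[p,np.ones(len(p))]@T[:3,:3].T; o=T[:3,3]
    return (o+r*((z-o[2])/r[:,2])[:,None])[:,:2]
def proj(c,P):
    k,d=K(c); W=np.linalg.inv(np.array(c['cam_to_world']))
    return cv2.projectPoints(np.array(P,float).reshape(-1,3),cv2.Rodrigues(W[:3,:3])[0],W[:3,3],k,d)[0].reshape(-1,2)
E
python3 - <<'E'
from h import *
for n in ("top","scene"):
    c=snap(n,n+"0"); print(n,c['fx'],c['k1'],np.round(c['cam_to_world'],3).tolist())
print(robot.observe())
E
```

```text
pics
top 419.5044407386559 -0.0269254826307845 [[0.052, -0.974, 0.222, 0.36], [-0.999, -0.052, 0.006, -0.01], [0.005, -0.222, -0.975, 1.018], [0.0, 0.0, 0.0, 1.0]]
scene 437.3165498177149 0.029397504704462705 [[0.623, 0.662, -0.417, 1.09], [0.782, -0.523, 0.338, -0.4], [0.006, -0.537, -0.844, 1.087], [0.0, 0.0, 0.0, 1.0]]
{'time': 0.1, 'qpos': array([-1.24700921e+00,  3.42613070e-01,  1.52490647e+00,  9.94699979e-06,
        1.27538036e+00, -1.46019118e-01]), 'qvel': array([-0.00143391, -0.00097003, -0.0010969 , -0.00170088,  0.00118786,
       -0.00053208]), 'joint_efforts': array([ 2.20872971e-03, -4.32002699e+01, -2.44691277e+01,  7.19126081e-02,
        5.26192656e-02, -5.13907594e-05]), 'tool_pos': array([ 0.23760235, -0.46785857,  0.29164039]), 'tool_rot': array([-3.14030071e+00, -1.99615279e-04,  4.69803201e-01]), 'contact_force': array([-1.02397957, -0.1004403 ,  0.15154538]), 'torque': array([-0.00672801,  0.03022762,  0.01423088]), 'grip_force': 0.0, 'opening': 0.09186017925720226}
```

View pics/top0.png

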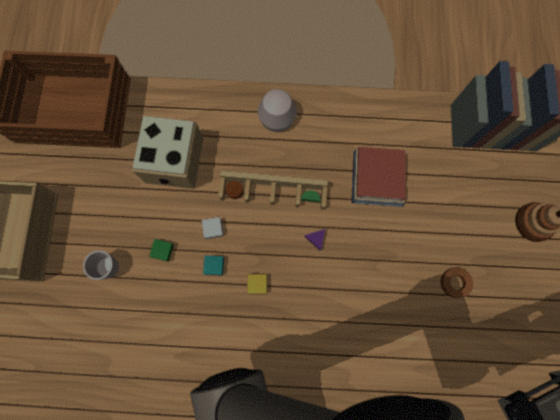

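View pics/scene0.png

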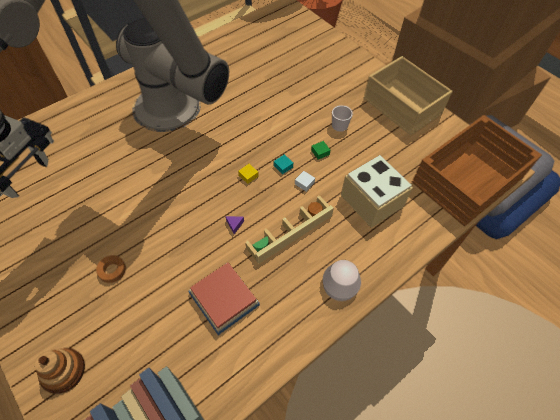

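The top view shows the light box at (168,152), on the +y side of the rack. The rail's top runs from about (220,175) to (328,182), and the frosted block is at (212,228). The third gap is at about (286,190), between the bars at 273 and 299.

```bash
python3 - <<'E'
from h import *
c=load("top0"); im=c['pixels'][:,:,::-1]
cr=im[155:260,190:340]; cv2.imwrite('pics/crop0.png',cv2.convertScaleAbs(cv2.resize(cr,None,fx=5.2,fy=5.2,interpolation=cv2.INTER_CUBIC),alpha=1.4))
E
```

```text
(no output)
```

View pics/crop0.png

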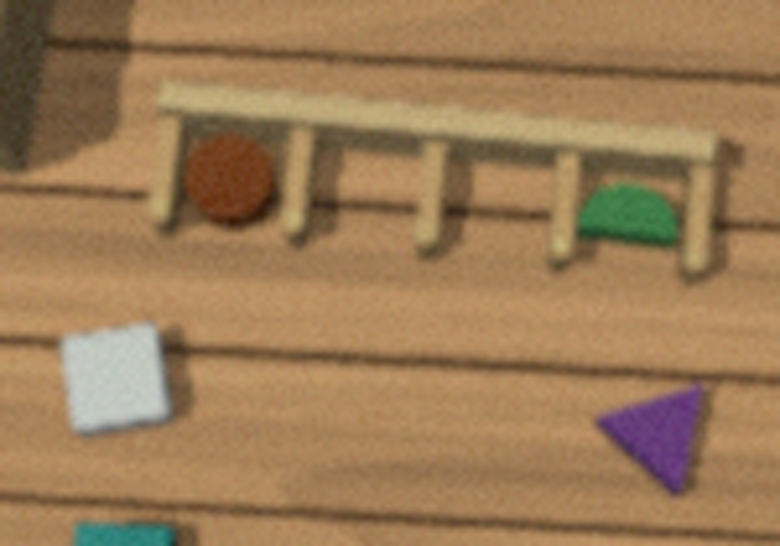

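```bash
cat > m.py <<'E'
from h import *
c=load("top0"); o=np.array([190,155])
f=lambda l,z: ray(c,np.array(l)/5.2+o-0.4,z)
e=f([[162,84],[718,131]],.045); d=e[0]-e[1]; print("len",np.linalg.norm(d))
y=d/np.linalg.norm(d); x=np.array([y[1],-y[0]]); 
if x[0]<0:x=-x
O=e.mean(0)-.036*x; print("rack",O,"yaw",np.arctan2(x[1],x[0]))
R=lambda p:np.c_[(p-O)@x,(p-O)@y]
print("noses",R(f([[165,225],[296,236],[427,250],[558,262],[691,272]],.03)).round(4).tolist())
b=f([[62,338],[155,323],[169,414],[76,430]],.025)
print("blk",b.mean(0),R(b.mean(0)[None]),R(b).round(4).tolist(),np.linalg.norm(np.roll(b,-1,0)-b,axis=1))
print("tri",R(f([[598,420],[703,388],[682,493]],.025)).round(4).tolist())
T=lambda p:(O+x*p[0]+y*p[1]).round(4)
for p in [(.029,.0945),(.029,-.0315),(-.0005,-.0315)]: print(p,T(p))
E
python3 m.py
```

```text
len 0.260657876740611
rack [0.63600816 0.01852344] yaw -0.03432160604661795
noses [[-0.0279, 0.1233], [-0.0278, 0.0617], [-0.0291, 0.0001], [-0.0295, -0.0613], [-0.0288, -0.1234]]
blk [0.54040367 0.16035482] [[-0.10041511  0.13846719]] [[-0.0847, 0.1655], [-0.0739, 0.1232], [-0.1159, 0.1117], [-0.1271, 0.1535]] [0.04361693 0.04362676 0.0432728  0.04403518]
tri [[-0.1014, -0.0856], [-0.0822, -0.133], [-0.1318, -0.1265]]
(0.029, 0.0945) [0.6682 0.112 ]
(0.029, -0.0315) [ 0.6639 -0.014 ]
(-0.0005, -0.0315) [ 0.6344 -0.0129]
```

```bash
cat > d.py <<'E'
import sys; from h import *
# rack x,y (mm), TCP z (mm) -> tool-axis travel
O=np.array([.6360,.0185]);th=-.0343
a=[float(v) for v in sys.argv[1:]]
x=np.array([np.cos(th),np.sin(th)]);y=np.array([-x[1],x[0]])
s=robot.observe(); p=s['tool_pos'];yaw=s['tool_rot'][2]
print('t',s['time'],'tcp rack mm',(np.r_[(p[:2]-O)@x,(p[:2]-O)@y,p[2]]*1000).round(1),'yaw err',yaw-th,'turn',np.degrees(yaw-th)/5,'F',s['contact_force'].round(1),'open',s['opening'].round(4),s['grip_force'])
if len(a)==3:
    w=np.r_[O+x*a[0]/1e3+y*a[1]/1e3,a[2]/1e3]-p
    from scipy.spatial.transform import Rotation as R
    print('travel',(R.from_euler('xyz',s['tool_rot']).inv().apply(w)*1000).round(1))
E
python3 d.py 29 84 200; python3 - <<'E'
from m import *
print(R(f([[75,525],[175,525]],.025)), R(ray(c,[[157,258],[172,242],[257,284]],.02)))
E
```

```text
len 0.260657876740611
rack [0.63600816 0.01852344] yaw -0.03432160604661795
noses [[-0.0279, 0.1233], [-0.0278, 0.0617], [-0.0291, 0.0001], [-0.0295, -0.0613], [-0.0288, -0.1234]]
blk [0.54040367 0.16035482] [[-0.10041511  0.13846719]] [[-0.0847, 0.1655], [-0.0739, 0.1232], [-0.1159, 0.1117], [-0.1271, 0.1535]] [0.04361693 0.04362676 0.0432728  0.04403518]
tri [[-0.1014, -0.0856], [-0.0822, -0.133], [-0.1318, -0.1265]]
(0.029, 0.0945) [0.6682 0.112 ]
(0.029, -0.0315) [ 0.6639 -0.014 ]
(-0.0005, -0.0315) [ 0.6344 -0.0129]
[[-0.1706909   0.14843277]
 [-0.16667504  0.10298158]] [[-0.18587337  0.26038107]
 [-0.1445595   0.23017876]
 [-0.22574295  0.01697325]]Traceback (most recent call last):
  File "d.py", line 7, in <module>
    print('t',s['time'],'tcp rack mm',(np.r_[(p[:2]-O)@x,(p[:2]-O)@y,p[2]]*1000).round(1),'yaw err',yaw-th,'turn',np.degrees(yaw-th)/5,'F',s['contact_force'].round(1),'open',s['opening'].round(4),s['grip_force'])
                                                                                                                                                                              ^^^^^^^^^^^^^^^^^^
AttributeError: 'float' object has no attribute 'round'
```

```bash
sed -i "s/s\['opening'\].round(4)/s['opening']/" d.py; python3 d.py 29 84 200
```

```text
t 0.1 tcp rack mm [-381.5 -499.7  291.6] yaw err 0.5041032008088335 turn 5.776597169076398 F [-1.  -0.1  0.2] open 0.09186017925720226 0.0
travel [ 641.4 -312.7   92.2]
```

```bash
python3 -m inch '{"travel":[[641,-313,60],[641,-313,60],[641,-313,60],[641,-313,60],[641,-313,60],[641,-313,60],[641,-313,60],[641,-313,60],[641,-313,60],[641,-313,60],[641,-313,60],[641,-313,60]],"turn":[5.8,5.8,5.8,5.8,5.8,5.8,5.8,5.8,5.8,5.8,5.8,5.8],"claw":[1,1,1,1,1,1,1,1,1,1,1,1]}'; python3 d.py 29 84 200
```

```text
time: 1.3
tool_pos: [0.5916, 0.0012, 0.2424]
tool_rot: [3.141, 0.001, -0.036]
contact_force: [0.5, -0.5, -0.1]
opening: 0.0018
grip_force: 0.0
t 1.3 tcp rack mm [-43.8 -18.8 242.4] yaw err -0.0018478080133530472 turn -0.021174320103116574 F [ 0.5 -0.5 -0.1] open 0.0018058581800714116 0.0
travel [  72.7 -102.9   42.3]
```

```bash
python3 -m inch '{"travel":[[36,-52,0],[73,-103,0],[73,-103,42],[73,-103,42],[73,-103,42],[73,-103,42]],"turn":[0,0,0,0,0,0],"claw":[1,1,1,1,1,1]}'; python3 d.py 29 84 118; python3 -c "
from h import *
snap('wrist','w1')"
```

```text
time: 1.9
tool_pos: [0.6676, 0.0986, 0.2024]
tool_rot: [3.141, -0.002, -0.037]
contact_force: [0.2, -0.1, 1.7]
opening: 0.0003
grip_force: 0.0
t 1.9 tcp rack mm [ 28.9  81.1 202.4] yaw err -0.0029420558187638335 turn -0.0337134763014147 F [ 0.2 -0.1  1.7] open 0.0003343617632519127 0.0
travel [-0.  -2.9 84.4]
```

View pics/w1.png

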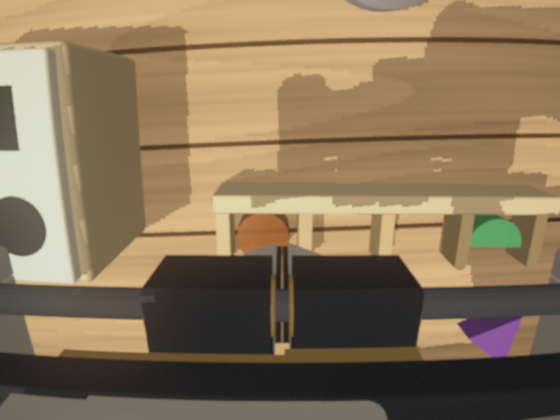

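The wrist view shows the rail running level at rows 184–210, starting at column 217. The amber shape is in gap 1 at (262,232), and the box is clear to the left.

```bash
python3 - <<'E'
from h import *
c=load('w1'); O=np.array([.6360,.0185]);th=-.0343
x=np.array([np.cos(th),np.sin(th)]);y=np.array([-x[1],x[0]])
P=lambda a,b,z:np.r_[O+x*a+y*b,z]
print(proj(c,[P(.036,.131,.045),P(.022,.131,.045),P(.036,-.131,.045),P(.022,0,.045),P(-.029,-.063,.032)]).round(0))
q=ray(c,[[222,184],[217,196],[400,184],[540,184],[400,197]],.045)-O; print(np.c_[q@x,q@y].round(4))
E
python3 -m inch '{"travel":[[0,-3,40],[0,-3,82],[0,-3,86]],"turn":[0,0,0],"claw":[1,1,1]}' 60; python3 d.py 29 84 111
```

```text
[[211. 199.]
 [212. 218.]
 [564. 199.]
 [395. 218.]
 [460. 272.]]
[[ 0.0472  0.1229]
 [ 0.0385  0.1268]
 [ 0.047  -0.0019]
 [ 0.0474 -0.1082]
 [ 0.0375 -0.0027]]
time: 2.25
tool_pos: [0.665, 0.1012, 0.1115]
tool_rot: [3.141, 0.008, -0.038]
contact_force: [-0.9, 0.3, -0.3]
opening: 0.0001
grip_force: 0.0
t 2.25 tcp rack mm [ 26.1  83.7 111.5] yaw err -0.003605791626395183 turn -0.04131932839921138 F [-0.9  0.3 -0.3] open 5.77228628276429e-05 0.0
travel [ 2.9 -0.3  0.5]
```

```bash
python3 -m inch '{"travel":[[0,0,0],[0,0,0],[0,0,0]],"turn":[0,0,0],"claw":[1,1,1]}'; python3 d.py 29 84 111; python3 -c "
from h import *
snap('wrist','w2'); snap('top','t2');print(load('w2')['cam_to_world'])
O=np.array([.6360,.0185]);th=-.0343
x=np.array([np.cos(th),np.sin(th)]);y=np.array([-x[1],x[0]])
P=lambda a,b,z:np.r_[O+x*a+y*b,z]
print(proj(load('w2'),[P(.036,.131,.045),P(.022,.131,.045),P(.036,-.063,.045),P(.022,0,.045)]).round(0))
a=load('w2')['pixels'];b=load('t2')['pixels'][100:230,150:360]
b=cv2.resize(b,(560,347))[:180]
cv2.imwrite('pics/wt2.png',np.vstack([a,b])[:,:,::-1])"
```

```text
time: 2.55
tool_pos: [0.669, 0.1023, 0.118]
tool_rot: [-3.141, -0.005, -0.037]
contact_force: [0.5, -0.7, -1.1]
opening: 0.0004
grip_force: 0.0
t 2.55 tcp rack mm [ 30.1  84.9 118. ] yaw err -0.0024046658284206934 turn -0.0275554406215671 F [ 0.5 -0.7 -1.1] open 0.0004159967336474695 0.0
travel [-1.1  0.9  7. ]
[[-3.59697435e-02 -9.61221676e-01 -2.73421043e-01  7.43664942e-01]
 [-9.99352691e-01  3.47651703e-02  9.25102457e-03  1.00055266e-01]
 [ 6.13243757e-04  2.73576812e-01 -9.61849963e-01  2.10068875e-01]
 [ 0.00000000e+00  0.00000000e+00  0.00000000e+00  1.00000000e+00]]
[[188. 248.]
 [190. 274.]
 [568. 245.]
 [450. 272.]]
```

View pics/wt2.png

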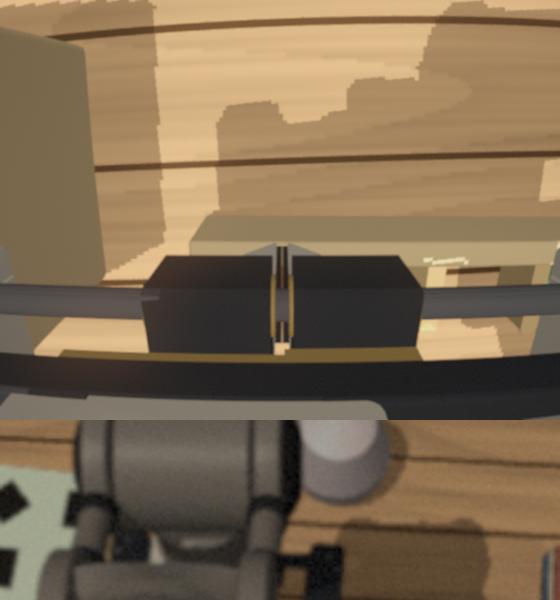

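The wrist view has the rail's back edge at row 216 and its front edge near 241. The top-camera fit predicts 247 and 273, a disagreement of about 11 mm in x. I'll settle it with the scene camera.

```bash
python3 - <<'E'
from h import *
from scipy.spatial.transform import Rotation as Ro
s=robot.observe(); T=lambda v:s['tool_pos']+Ro.from_euler('xyz',s['tool_rot']).apply(v)
w=load('w2'); print({k:w[k] for k in('fx','fy','cx','cy','k1')})
print('tip in wrist',proj(w,[T([0,0,.066]),T([.0095,0,.066]),T([-.0095,0,.066])]).round(0))
c=snap('scene','s2')
O=np.array([.6360,.0185]);th=-.0343
x=np.array([np.cos(th),np.sin(th)]);y=np.array([-x[1],x[0]])
im=cv2.resize(c['pixels'][180:280,225:355],None,fx=6,fy=6,interpolation=cv2.INTER_CUBIC)[:,:,::-1].copy()
for dx,col in((0,(0,0,255)),(.0115,(255,0,0))):
    q=(proj(c,[np.r_[O+x*(a+dx)+y*b,.045] for a,b in((.036,.131),(.022,.131),(.022,-.131),(.036,-.131))])-[225,180]+.5)*6
    cv2.polylines(im,[q.astype(int)],True,col,1)
p=((proj(c,[T([0,0,.066])])-[225,180]+.5)*6).astype(int)[0]; cv2.circle(im,tuple(map(int,p)),4,(0,255,0),1)
cv2.imwrite('pics/s2c.png',cv2.convertScaleAbs(im,alpha=1.3))
E
```

```text
{'fx': 367.0225463170656, 'fy': 367.0225463170656, 'cx': 281.71941443660376, 'cy': 204.52265136378395, 'k1': -0.09369072021501491}
tip in wrist [[282. 265.]
 [282. 246.]
 [282. 283.]]
```

View pics/s2c.png

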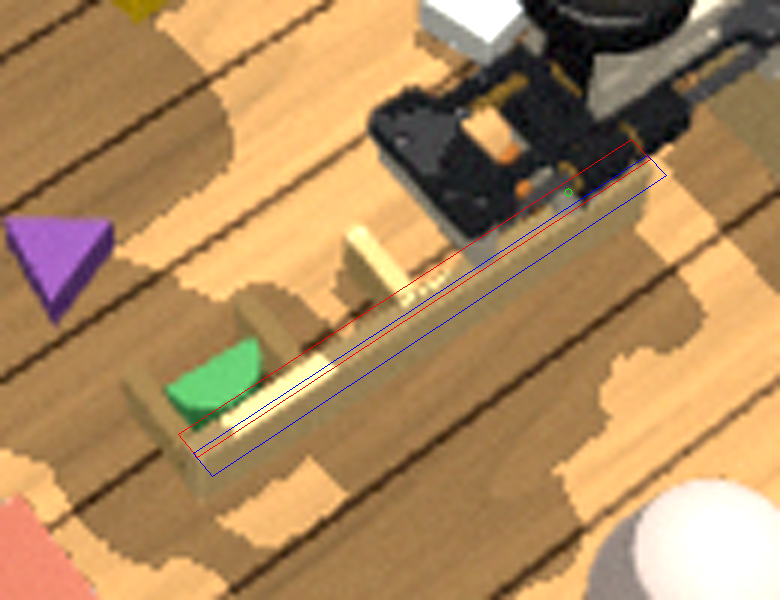

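The wrist camera sits behind the rail, so rows 216–241 are the rail's back face and 241–265 its top. That cuts the offset to about +3.5 mm in x, which the scene view confirms. I'll apply it and descend.

```bash
sed -i 's/^O=.*;th/O=np.array([.6395,.0184]);th/' d.py; python3 -m inch '{"travel":[[2,0,3],[2,0,5],[2,0,7],[2,0,7]],"turn":[0,0,0,0],"claw":[1,1,1,1]}'; python3 d.py 29 84 111
```

```text
time: 3.1
tool_pos: [0.67, 0.1025, 0.1107]
tool_rot: [3.141, -0.002, -0.036]
contact_force: [-6.1, -0.4, 16.1]
opening: 0.0008
grip_force: 8.0
t 3.1 tcp rack mm [ 27.6  85.1 110.7] yaw err -0.0018300524634020654 turn -0.02097085648809158 F [-6.1 -0.4 16.1] open 0.0007852615167234975 7.977699700277299
travel [ 1.4  1.1 -0.3]
```

```bash
python3 -m inch '{"travel":[[0,5,0],[0,15,0],[0,25,0],[0,35,0],[0,45,0],[0,55,0],[0,65,0],[0,75,0],[0,85,0],[0,95,0],[0,106,0],[0,117,0]],"turn":[0,0,0,0,0,0,0,0,0,0,0,0],"claw":[1,1,1,1,1,1,1,1,1,1,1,1]}'; python3 d.py;python3 -m inch '{"travel":[[0,0,0],[0,0,0]],"turn":[0,0],"claw":[1,1]}';python3 d.py
```

```text
time: 4.3
tool_pos: [0.6672, -0.0123, 0.1107]
tool_rot: [-3.138, -0.006, -0.036]
contact_force: [0.4, 9.6, 11.9]
opening: 0.0002
grip_force: 6.3
t 4.3 tcp rack mm [ 28.7 -29.7 110.7] yaw err -0.0014680287876367437 turn -0.016822370747058484 F [ 0.4  9.6 11.9] open 0.000235429632438013 6.2782087933737785
time: 4.5
tool_pos: [0.6672, -0.014, 0.1107]
tool_rot: [-3.141, -0.006, -0.036]
contact_force: [0.2, 1.8, 12.5]
opening: 0.0005
grip_force: 6.2
t 4.5 tcp rack mm [ 28.7 -31.4 110.7] yaw err -0.0021112893113164333 turn -0.02419359337390276 F [ 0.2  1.8 12.5] open 0.0005392297651389883 6.169626256451011
```

Contact held to the end of the stroke at y = -31 mm. Next I lift and go above the block.

```bash
python3 -m inch '{"travel":[[0,0,-45],[0,0,-80],[-40,-50,-80],[-80,-90,-80],[-110,-130,-80],[-129,-169,-80],[-129,-169,-80],[-129,-169,-80],[-129,-169,-80]],"turn":[0,0,0,0,0,0,0,0,0],"claw":[1,1,-1,-1,-1,-1,-1,-1,-1]}' 5; python3 d.py -100 138 110; python3 - <<'E'
from h import *
c=snap('wrist','w3'); O=np.array([.6395,.0184]);th=-.0343
x=np.array([np.cos(th),np.sin(th)]);y=np.array([-x[1],x[0]])
im=c['pixels'][:,:,::-1].copy()
a=.268;C=np.array([-.1004,.1385])
q=[C+.0225*np.array([np.cos(a)*i-np.sin(a)*j,np.sin(a)*i+np.cos(a)*j]) for i,j in((1,1),(1,-1),(-1,-1),(-1,1))]
cv2.polylines(im,[proj(c,[np.r_[O+x*p[0]+y*p[1],.025] for p in q]).astype(int)],True,(0,0,255),1)
cv2.imwrite('pics/w3.png',im)
E
```

```text
time: 5.4
tool_pos: [0.5434, 0.1585, 0.1879]
tool_rot: [3.141, -0.001, -0.036]
contact_force: [-0.3, -0.4, -0.0]
opening: 0.052
grip_force: 0.0
t 5.4 tcp rack mm [-100.9  136.7  187.9] yaw err -0.0019007004090252355 turn -0.021780422311187056 F [-0.3 -0.4 -0. ] open 0.05199195992642016 0.0
travel [ 0.8 -1.3 77.9]
```

View pics/w3.png

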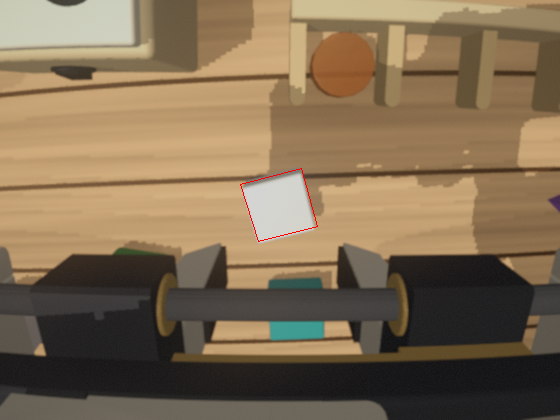

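The outline matches the block at (279,205), so the frame is good. I'll open fully and descend around it.

```bash
python3 -m inch '{"travel":[[0,-1,0],[0,-1,0],[0,-1,0],[0,-1,0],[0,-1,0],[0,-1,40],[0,-1,80],[0,-1,106],[0,-1,106],[0,-1,106]],"turn":[0,0,0,0,0,0,0,0,0,0],"claw":[-1,-1,-1,-1,-1,-1,-1,-1,-1,-1]}'; python3 d.py -100 138 74
```

```text
time: 6.45
tool_pos: [0.5429, 0.1602, 0.0824]
tool_rot: [3.142, -0.0, -0.036]
contact_force: [-0.0, -0.0, 0.4]
opening: 0.0915
grip_force: 0.0
t 6.45 tcp rack mm [-101.4  138.4   82.4] yaw err -0.001975716918316772 turn -0.02264004818642885 F [-0.  -0.   0.4] open 0.0914793566415547 0.0
travel [1.4 0.4 8.4]
```

```bash
python3 -m inch '{"travel":[[1,0,8],[1,0,8],[1,0,8],[1,0,8],[1,0,8],[1,0,8],[1,0,8],[1,0,8],[1,0,8],[1,0,8]],"turn":[0,0,0,0,0,0,0,0,0,0],"claw":[-1,-1,-0.04,-0.04,-0.04,-0.04,-0.04,-0.04,-0.04,-0.04]}' 10; python3 d.py -100 -31.5 74
```

```text
time: 7.45
tool_pos: [0.5437, 0.1601, 0.074]
tool_rot: [3.142, -0.0, -0.036]
contact_force: [-0.0, -0.6, 0.3]
opening: 0.0502
grip_force: 8.9
t 7.45 tcp rack mm [-100.6  138.3   74. ] yaw err -0.0020930704317507765 turn -0.023984820392588903 F [-0.  -0.6  0.3] open 0.05017631288684913 8.855211809277534
travel [  1.  169.8  -0. ]
```

```bash
python3 -m inch '{"travel":[[1,0,0],[1,0,0],[1,8,0],[1,24,0],[1,40,0],[1,56,0],[1,72,0],[1,88,0],[1,104,0],[1,120,0],[1,136,0],[1,152,0]],"turn":[0,0,0,0,0,0,0,0,0,0,0,0],"claw":[-0.04,-0.04,-0.04,-0.04,-0.04,-0.04,-0.04,-0.04,-0.04,-0.04,-0.04,-0.04]}'; python3 d.py -100 -31.5 74; python3 -m inch '{"travel":[[0,10,0],[0,18,0],[0,18,0],[0,18,0]],"turn":[0,0,0,0],"claw":[-0.04,-0.04,-0.04,-0.04]}'; python3 d.py -100 -31.5 74; python3 -c "
from h import *
snap('top','t4');c=snap('wrist','w4')
t=cv2.resize(load('t4')['pixels'][150:270,190:340],(560,448))[:180]
"
```

```text
time: 8.65
tool_pos: [0.539, 0.0068, 0.0739]
tool_rot: [3.142, -0.0, -0.036]
contact_force: [-0.5, 1.1, 0.7]
opening: 0.0503
grip_force: 8.9
t 8.65 tcp rack mm [-100.   -15.    73.9] yaw err -0.0020199265223062035 turn -0.02314665293093668 F [-0.5  1.1  0.7] open 0.050291158262938375 8.871937897056341
travel [ 0.1 16.5 -0. ]
time: 9.05
tool_pos: [0.5385, -0.01, 0.074]
tool_rot: [3.141, -0.0, -0.036]
contact_force: [-0.6, -0.9, 2.4]
opening: 0.0498
grip_force: 8.9
t 9.05 tcp rack mm [-100.   -31.9   74. ] yaw err -0.002091814472149789 turn -0.023970428155713798 F [-0.6 -0.9  2.4] open 0.04984523984677237 8.894276199862361
travel [-0.  -0.4 -0. ]
```

View pics/w4.png

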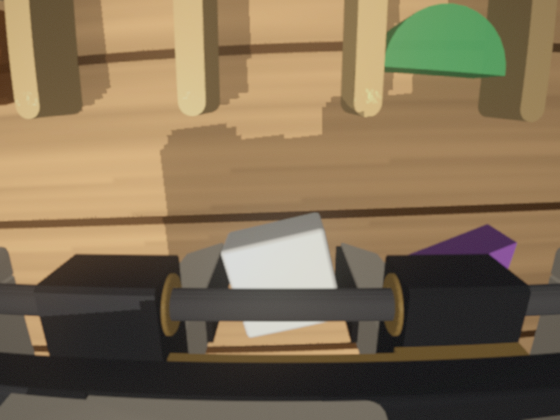

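The block is between the fingers at (280,275) and still turned by roughly 0.15 rad. The triangle is clear on the right at x ≥ 408. I'll loosen slightly, lift off and go behind the block with closed fingers.

```bash
python3 -m inch '{"travel":[[0,0,0],[0,0,0],[0,0,-20],[0,0,-50],[0,0,-50],[-30,0,-50],[-48,0,-50],[-48,0,-50],[-48,0,-50],[-48,0,-20],[-48,0,0],[-48,0,0]],"turn":[0,0,0,0,0,0,0,0,0,0,0,0],"claw":[-0.22,-0.22,-0.22,-0.22,1,1,1,1,1,1,1,1]}'; python3 d.py -32.5 -31.5 74; python3 - <<'E'
from h import *
c=snap('wrist','w5')
im=c['pixels']; hsv=cv2.cvtColor(im,cv2.COLOR_RGB2HSV)
m=((hsv[:,:,1]<45)&(hsv[:,:,2]>110)).astype(np.uint8)
n,l,s,ce=cv2.connectedComponentsWithStats(m); print(s[s[:,4]>400].tolist())
E
```

```text
time: 10.35
tool_pos: [0.49, -0.0079, 0.0717]
tool_rot: [-3.141, 0.004, -0.036]
contact_force: [-0.3, -0.4, 0.9]
opening: 0.0006
grip_force: 0.0
t 10.35 tcp rack mm [-148.5  -31.4   71.7] yaw err -0.002044997720065167 turn -0.02343394769472197 F [-0.3 -0.4  0.9] open 0.0005986454646153466 0.0
travel [116.   -0.2  -2.8]
[[0, 0, 560, 420, 216567], [214, 106, 136, 135, 13187], [49, 397, 337, 23, 4981]]
```

View pics/w5.png

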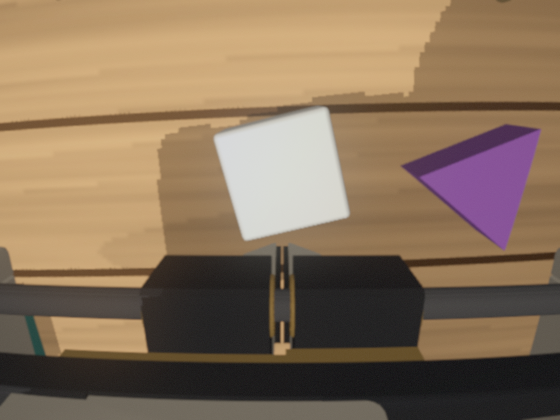

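The block's centre is at (282,173), lined up in y but still turned by about 0.23 rad. Pushing with the flat 38 mm face should square it. I'll push part-way and check.

```bash
python3 -m inch '{"travel":[[5,0,0],[10,0,0],[15,0,0],[20,0,0],[25,0,0],[30,0,0],[35,0,0],[40,0,0],[45,0,0],[50,0,0],[54,0,0],[54,0,0]],"turn":[0,0,0,0,0,0,0,0,0,0,0,0],"claw":[1,1,1,1,1,1,1,1,1,1,1,1]}'; python3 d.py -32.5 -31.5 74; python3 - <<'E'
from h import *
c=snap('wrist','w6');O=np.array([.6395,.0184]);th=-.0343
x=np.array([np.cos(th),np.sin(th)]);y=np.array([-x[1],x[0]])
hsv=cv2.cvtColor(c['pixels'],cv2.COLOR_RGB2HSV)
m=((hsv[:,:,1]<45)&(hsv[:,:,2]>110)).astype(np.uint8); m[260:]=0
n=max(cv2.findContours(m,0,2)[0],key=cv2.contourArea)
q=ray(c,n.reshape(-1,2),.025)-O;q=np.c_[q@x,q@y]*1000
r=cv2.minAreaRect(q.astype(np.float32));print(r)
E
```

```text
time: 11.6
tool_pos: [0.5452, -0.0102, 0.074]
tool_rot: [3.141, -0.001, -0.036]
contact_force: [0.5, 0.3, -0.2]
opening: 0.0005
grip_force: 0.0
t 11.6 tcp rack mm [-93.3 -31.8  74. ] yaw err -0.002070180964087065 turn -0.023722526414102534 F [ 0.5  0.3 -0.2] open 0.00047581401986400695 0.0
travel [60.8 -0.4  0. ]
((-58.46253967285156, -37.110755920410156), (44.57033920288086, 48.14532470703125), 89.98533630371094)
```

View pics/w6.png

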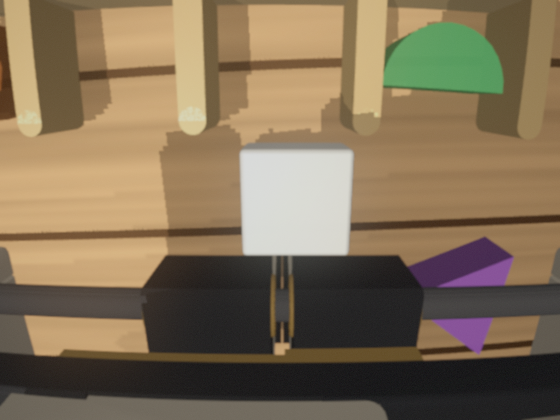

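The block is squared now, with columns 242–351 against bars at 193 and 367. Its centre is y ≈ -37 mm, about 5.5 mm too far along, so I'll nudge it back from its -y side.

```bash
python3 -m inch '{"travel":[[-6,0,0],[-6,0,-40],[-6,0,-45],[30,54,-45],[35,54,-45],[35,54,-45],[35,54,-20],[35,54,0],[35,54,0]],"turn":[0,0,0,0,0,0,0,0,0],"claw":[1,1,1,1,1,1,1,1,1]}'; python3 d.py -58.5 -73 74
```

```text
time: 12.55
tool_pos: [0.5746, -0.064, 0.0711]
tool_rot: [-3.14, 0.007, -0.036]
contact_force: [0.0, -0.5, -0.2]
opening: 0.0004
grip_force: 0.0
t 12.55 tcp rack mm [-62.  -84.6  71.1] yaw err -0.0016359167759882887 turn -0.018746225379755493 F [ 0.  -0.5 -0.2] open 0.00039944126257661036 0.0
travel [  3.5 -11.6  -2.9]
```

```bash
python3 -m inch '{"travel":[[0,0,0],[0,-4,0],[0,-7,0],[0,-10,0],[0,-13,0],[0,-13,0],[0,-13,0],[0,-7,0],[0,-7,-40],[0,-7,-45],[-40,-53,-45],[-43,-53,-45]],"turn":[0,0,0,0,0,0,0,0,0,0,0,0],"claw":[1,1,1,1,1,1,1,1,1,1,1,1]}'; python3 d.py -100 -31.5 74;  python3 -m inch '{"travel":[[0,0,0],[0,0,0],[0,0,22],[0,0,45],[0,0,45]],"turn":[0,0,0,0,0],"claw":[1,1,1,1,1]}'; python3 d.py -32.5 -31.5 74; cat > bl.py <<'E'
from h import *
import sys
c=snap('wrist',sys.argv[1]);O=np.array([.6395,.0184]);th=-.0343
x=np.array([np.cos(th),np.sin(th)]);y=np.array([-x[1],x[0]])
hsv=cv2.cvtColor(c['pixels'],cv2.COLOR_RGB2HSV)
m=((hsv[:,:,1]<45)&(hsv[:,:,2]>110)).astype(np.uint8); m[260:]=0
n=max(cv2.findContours(m,0,2)[0],key=cv2.contourArea);print(cv2.boundingRect(n))
q=ray(c,n.reshape(-1,2),.025)-O;q=np.c_[q@x,q@y]*1000
print(cv2.minAreaRect(q.astype(np.float32)))
E
python3 bl.py w7
```

```text
time: 13.75
tool_pos: [0.5336, -0.0088, 0.1186]
tool_rot: [-3.141, 0.003, -0.036]
contact_force: [-0.3, 0.1, -0.7]
opening: 0.0006
grip_force: 0.0
t 13.75 tcp rack mm [-104.9  -30.9  118.6] yaw err -0.0013877963690493988 turn -0.01590297495402212 F [-0.3  0.1 -0.7] open 0.0006187183206540398 0.0
travel [ 5.1  0.7 44.6]
time: 14.25
tool_pos: [0.5357, -0.0116, 0.0714]
tool_rot: [-3.141, 0.004, -0.037]
contact_force: [0.4, 0.7, 0.2]
opening: 0.0003
grip_force: 0.0
t 14.25 tcp rack mm [-102.7  -33.5   71.4] yaw err -0.0031240426630763096 turn -0.03579889192261655 F [0.4 0.7 0.2] open 0.00032285099464414945 0.0
travel [70.2 -2.3 -2.9]
(220, 121, 119, 116)
((-58.25871276855469, -32.17719268798828), (44.29142761230469, 45.2928581237793), 89.86771392822266)
```

The block is now at (-58, -32) mm and square. I'll push it in.

```bash
python3 -m inch '{"travel":[[4,-1,0],[10,-1,0],[17,-1,0],[24,-1,0],[31,-1,0],[38,-1,0],[45,-1,0],[52,-1,0],[58,-1,0],[62,-1,0],[64,-1,0],[64,-1,0]],"turn":[0,0,0,0,0,0,0,0,0,0,0,0],"claw":[1,1,1,1,1,1,1,1,1,1,1,1]}'; python3 d.py -32.5 -31.5 74; python3 bl.py w8
```

```text
time: 15.5
tool_pos: [0.6006, -0.0121, 0.0739]
tool_rot: [3.142, -0.0, -0.036]
contact_force: [-0.8, -0.4, -0.5]
opening: 0.0005
grip_force: 0.0
t 15.5 tcp rack mm [-37.8 -31.8  73.9] yaw err -0.0020521205392407538 turn -0.023515569190121165 F [-0.8 -0.4 -0.5] open 0.0005028072309246794 0.0
travel [ 5.3 -0.3 -0.1]
(226, 151, 115, 109)
((-4.468469619750977, -32.050331115722656), (44.436683654785156, 45.08123016357422), 89.91744232177734)
```

Now I push until the force shows the block is against the rail.

```bash
python3 -m inch '{"travel":[[1,0,0],[2,0,0],[3,0,0],[4,0,0],[5,0,0],[6,0,0],[6,0,0]],"turn":[0,0,0,0,0,0,0],"claw":[1,1,1,1,1,1,1]}'; python3 d.py -32.5 -31.5 74; python3 bl.py w9
```

```text
time: 16.25
tool_pos: [0.6033, -0.0121, 0.0739]
tool_rot: [-3.141, 0.008, -0.036]
contact_force: [-13.5, -0.5, 9.5]
opening: 0.0005
grip_force: 6.7
t 16.25 tcp rack mm [-35.2 -31.7  73.9] yaw err -0.0017794751633228856 turn -0.02039128332135084 F [-13.5  -0.5   9.5] open 0.0005499680134869875 6.664091795682907
travel [ 2.7 -0.2 -0.1]
(226, 158, 115, 102)
((-3.5260658264160156, -31.983598709106445), (44.557254791259766, 42.40903091430664), 89.93663024902344)
```

The push stopped at 13.5 N with the block square. I'll back off, lift and check how it sits.

```bash
python3 -m inch '{"travel":[[-3,0,0],[-8,0,0],[-20,0,0],[-30,0,-30],[-40,0,-80],[-60,0,-125],[-60,0,-125],[-60,0,-125],[-60,0,-125],[-60,0,-125]],"turn":[0,0,0,0,0,0,0,0,0,0],"claw":[1,1,1,1,1,1,1,1,1,1]}'; python3 d.py; python3 bl.py w10
```

```text
time: 17.3
tool_pos: [0.5461, -0.0101, 0.1973]
tool_rot: [-3.141, 0.003, -0.036]
contact_force: [-0.5, 0.8, -0.7]
opening: 0.0006
grip_force: 0.0
t 17.3 tcp rack mm [-92.3 -31.7 197.3] yaw err -0.002040731837305687 turn -0.023385064279118805 F [-0.5  0.8 -0.7] open 0.000567051927806243 0.0
(250, 42, 66, 68)
((-2.125469207763672, -32.072288513183594), (44.86243438720703, 44.54583740234375), 89.93038177490234)
```

View pics/w10.png

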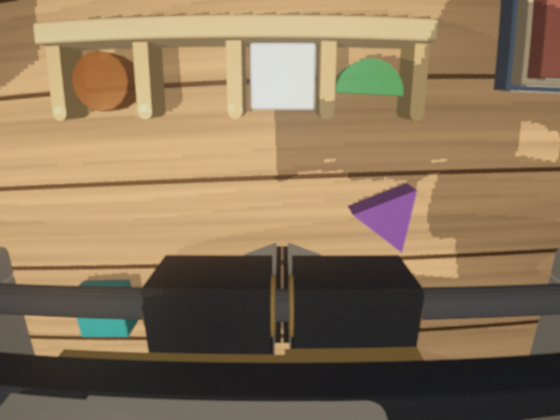

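The block, (250–316, 42–110), sits square against the rail in the third gap from the box. Amber, half-round and triangle are undisturbed, so I'm handing in.

```bash
python3 -c "
from cell import robot
print(robot.hand_in())"
```

```text
the job is handed in; nothing more can be done
None
```

I ran the closed fingertips along the rail from the first to the third gap, then pushed the frosted block into that third gap, square against the back rail as the last wrist picture showed. The job is handed in, with no verdict returned.

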